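# Hold the spark-extraction gate half open with the draw pin

### The job

Take the red-handled draw pin from its wooden rack, put its steel end down through the brass eye of the closed extraction gate, and with the pin draw the gate out against its spring to half travel, where the yellow line on the draw bar lies at the edge of the green housing. Finish holding it there, steady, with the pin still gripped and through the eye: letting go would snap the gate shut. Do not touch the draw bar or eye with the gripper, and leave the tin, wrench, hammer and steel offcut where they are.

Things in the scene. Friction and masses are not known exactly. Their poses are not given: they have to be found in the camera images.
- pin: Draw pin, loose, about 110 g: red square handle 24 x 24 x 55 mm with a brass band at its foot; below it a round steel shank 10 mm thick, 45 mm long, tip tapered over 6 mm. Starts upright in the rack's middle hole, the flat foot of the handle on the rack's top. Origin: centre of that foot; z up along the handle (0 to +55 mm; shank 0 to -45 mm); x, y square to the handle's flat faces.
- pin_tip (a point): End of the pin's shank, 45 mm below the pin's origin.
- rack: Wooden block, fixed, 60 (x) x 120 (y) x 55 mm high, with three 14 mm through holes in a row along its y, 38 mm apart; the pin stands in the middle one. Origin: centre of its underside on the table.
- housing: Green steel box of the extraction port, fixed, 150 (x) x 200 (y) x 71 mm high, 80 mm square port in its top; two steel spring tubes on top reach 85 mm high (x = +-66 mm, y = 0 to 100 mm). A duct stub at its -y end reaches y = -185 mm, 58 mm high. Origin: centre of its underside, on the table. The gate slides out level along the housing's own +y, through the end face at y = +100 mm.
- drawbar: Flat steel bar 36 mm wide, 6 mm thick, fixed to the gate blade, sticking out of the housing's +y end; ends in a 36 x 36 x 6 mm brass square with the eye. Top 66 mm above the table, open space beneath it. A yellow line across it meets the housing's edge at half travel, a red one at full travel. Origin and axes: the housing's when shut; moves with the bar.
- eye (a point): Centre of the eye's mouth, at the top face of the brass square: a vertical round through hole 15 mm wide and 6 mm deep. 150 mm from the housing's origin along its +y when the gate is shut, 50 mm beyond the end face. Axes parallel to the housing's.
- gate (a joint): Travel of the gate in m: 0 shut, 0.08 fully drawn, 0.04 half travel; grows as the bar is drawn out along the housing's +y. The spring pulls it shut with about 4 N when shut, 9 N at half and 14 N at full travel, plus 0.6 N friction; it snaps shut when let go.
- tin: Bystander: short closed can, blue label, 68 mm wide, 62 mm high. Origin: centre of its underside.
- wrench: Bystander: spanner 170 mm long lying flat, along its own x. Origin: about its middle, on the table.
- hammer: Bystander: hammer 280 mm long lying on the table, along its own x. Origin: about its middle, on the table.
- offcut: Bystander: dark steel angle offcut 50 x 90 mm, 50 mm high. Origin: centre of its underside.
Not all that is in view belongs to the job. Of the things like the pin, leave any that is turquoise; of the rest the larger one is meant.

How it is judged:
On the way, in this order (a step that is already met when the one before it is completed fails the run):
1. the pin's shank is down through the eye (z of pin_tip in the frame of eye between -0.056 and -0.014 m and x of pin_tip in the frame of eye between -0.02 and 0.02 m and y of pin_tip in the frame of eye between -0.02 and 0.02 m and angle between pin's own z axis and vertical below 0.4 rad), for 0.2 s.
2. the gate is drawn to half travel with the pin (all of step 1 and value of joint gate between 0.034 and 0.046 m and contact force between the fingers and pin above 3 N and contact force between pin and drawbar above 3 N), for 0.5 s.
At the end, for the whole second after the job is handed in: Gate still (under 10 mm/s) at 34 to 46 mm of 80 mm travel; pin tip through the eye, 14 mm or more below its mouth, tilt under 0.4 rad, gripped and pulling (over 3 N each); gripper and arm off the draw bar (under 1 N); bystanders within 30 mm of their starts (all of step 2 and contact force between each of the fingers, the arm and drawbar below 1 N and velocity of joint gate between -0.01 and 0.01 m/s and distance of each of tin, wrench, hammer, offcut from where it was at the start of the episode below 0.03 m); the arm keeps its last pose, push and grip.
It fails at once if the gripper touches the draw bar or its eye (contact force between any of the fingers, the arm and drawbar above 2 N).
It fails at once if a bystander is moved more than 30 mm (distance of any of tin, wrench, hammer, offcut from where it was at the start of the episode above 0.03 m).
It also fails if it takes over 45 s, if anything falls off the work surface, if the arm or the gripper's body presses on something with over 40 N, if the wrist force passes 120 N, or if a joint passes its speed limit or range.

### The arm

A 7-joint arm with a two-finger parallel gripper is mounted at the origin on the work surface. World frame = base frame: x ahead of the robot, y to its left, z up, the work surface at z = 0. Lengths are in m, angles in rad, forces in N, time in s.
With the tool pointing down it reaches from about 0.35 to 0.9 m from the base axis. Payload 8.1 kg.
Tool frame: the origin (TCP) lies at the centre of the arm's flange, where the gripper is bolted on; the fingertips stand 178 mm ahead of it and the grasp point (between the pads) lies 159 mm ahead of it; z points along the fingers, y is the direction in which the jaws open and shut (so a half turn about z gives the same grasp; the last joint's range is limited). The gripper opens to 92 mm and grips with 3 to 60 N. Pads are 19 mm wide; open, the fingers measure 130 mm over their backs; the gripper's body (75 mm by 190 mm) begins 47 mm behind the grasp point.
Start: joints at [-1.435, 0.434, 0.025, 1.573, -0.012, 1.134, -0.075], TCP at [0.148, 0.607, 0.405] pointing down, gripper open.
Joint ranges: [-2.62, 2.62], [-0.44, 2.09], [-1.27, 1.32], [0.08, 2.57], [-1.32, 4.46], [0.12, 2], [-2.74, 2.74]. Speed limits (rad/s): [2.22, 2.22, 3.01, 3.01, 3.14, 3.14, 3.14].

### API

Orientations are given as a rotation vector (axis times angle).
In Python, from cell import arm gives the robot as it stands. The module is installed in compiled form; this text tells all that it offers.
- The arm moves only by the tool move_arm, never from a script. Its argument "steps" is a list of rows, each a list of 4 numbers: the shift along the tool's x, y, z in mm, then the turn about the tool's z in rad. In form: [[x, y, z, twist], ...]. A call has 1 to 20 rows; each row is the pose to reach, as a shift and turn from the pose commanded when the call began, along the tool's axes at that moment; what a row does not reach only later rows make up. A row lasts 1/8 s, in which the tool goes at most 62.5 mm and 10.7 degrees, less where a joint would pass 70% of its speed; a pose out of reach is approached as far as the arm can. A call with a gripper value outside its range is refused whole. "grip" is the finger opening in mm, from 0 to 91.8, set as the call begins (left out, the last holds). The fingers move at their own pace and stop on an object; "grip_force" is the grip in N (left out, the last holds). Time passes only in rows, so rows that repeat a pose let the fingers close. It gives the time, the measured TCP pose, the force and the opening at its end, in the units of the state.
- arm.observe(): the state, without advancing time (a new reading comes with each control period).
- arm.get_image(name): name is "side" or "top" or "wrist"; returns the picture (384x512x3 uint8, red, green, blue); there is no depth.
- arm.camera_info(name): a dict with "mtx" (3x3 intrinsics, pixels), "dist_coeffs" ([k1, k2, p1, p2, k3] as OpenCV has them; the pictures are not rectified), "pose" (4x4, takes a point from camera to world coordinates); the wrist camera has in their place "T_tool_cam" (4x4, takes a point from camera to tool coordinates, whose origin is the TCP and whose axes are the flange's). Camera axes: x right, y down, z forward; pixel columns grow to the right and rows downward; lengths in m; the calibration is good to about 2 mm. A picture is of the moment at which its call begins: read the wrist's pose just before it. camera_info takes no time and is no camera call.
- arm.sign_off(): hands the job in, once; it reports no verdict.
The state is a dict: "clock": time; "joints": joint angles; "dq": joint speeds; "joint_efforts": joint torques, N m; "position": TCP position; "ee_rot": TCP orientation; "force": force on the tool from outside, world axes, zero at the start; "ft_torque": the same for the moment, N m; "width": opening from 0.0 (shut) to 1.0 (fully open).
Only numpy, scipy, OpenCV 4.12 (cv2) and the standard library are available. Lean on these libraries where they do the work, as an engineer would, in place of code of your own. Each camera call takes 0.05 s, during which the arm holds its last target.

## Working session

There is one attempt and no reset: what is moved stays moved. The work goes in short steps, Python scripts to look and compute and a tool call to move; the robot and the scene stay as the last step left them, time stands still between calls to the robot, and variables do not carry over. Pictures are saved under pics/ and viewed, and the job is handed in when it is done.

Besides the shell and the picture viewer there is one more tool, called after "Call:" as name(argument=value, ...), one argument or row to a line, values as JSON. move_arm: Moves the arm, as the interface text tells. Its arguments: {"type":"object","properties":{"steps":{"type":"array"},"grip":{"type":"number"},"grip_force":{"type":"number"}},"required":["steps"]}

```bash
mkdir -p pics; cat > h.py <<'E'
import numpy as np, cv2
from cell import arm
from scipy.spatial.transform import Rotation as R
def save(name,fn):
    im=arm.get_image(name); cv2.imwrite('pics/'+fn,im[:,:,::-1]); return im
def T_tool():
    s=arm.observe(); T=np.eye(4); T[:3,:3]=R.from_rotvec(s['ee_rot']).as_matrix(); T[:3,3]=s['position']; return T
def ray(info,pose,uv):
    p=cv2.undistortPoints(np.array([[uv]],float),np.array(info['mtx']),np.array(info['dist_coeffs']))[0,0]
    d=pose[:3,:3]@np.array([p[0],p[1],1]); return pose[:3,3],d
def at_z(info,pose,uv,z):
    o,d=ray(info,pose,uv); return o+d*(z-o[2])/d[2]
def proj(info,pose,P):
    Ti=np.linalg.inv(pose); r=cv2.Rodrigues(Ti[:3,:3])[0]
    return cv2.projectPoints(np.atleast_2d(np.array(P,float)),r,Ti[:3,3],np.array(info['mtx']),np.array(info['dist_coeffs']))[0][:,0]
def crop(fn,out,x0,y0,x1,y1,k):
    im=cv2.imread('pics/'+fn)[y0:y1,x0:x1]; cv2.imwrite('pics/'+out,cv2.resize(im,None,fx=k,fy=k,interpolation=cv2.INTER_CUBIC))
E
python3 - <<'E'
from h import *
for n in ['side','top','wrist']:
    i=arm.camera_info(n); print({k:np.round(v,4).tolist() for k,v in i.items()})
    if n!='wrist': save(n,n+'0.png')
s=arm.observe(); print(s)
T=T_tool(); print(T.round(4)); save('wrist','wrist0.png')
E
```

```text
{'mtx': [[367.8146, 0.0, 258.6536], [0.0, 367.8146, 190.8363], [0.0, 0.0, 1.0]], 'dist_coeffs': [0.0389, 0.0, 0.0, 0.0, 0.0], 'pose': [[-0.9099, -0.3212, 0.2625, 0.3403], [-0.4147, 0.7163, -0.5612, 0.4836], [-0.0078, -0.6195, -0.785, 0.7636], [0.0, 0.0, 0.0, 1.0]]}
{'mtx': [[413.2543, 0.0, 253.9693], [0.0, 413.2543, 195.0122], [0.0, 0.0, 1.0]], 'dist_coeffs': [0.0372, 0.0, 0.0, 0.0, 0.0], 'pose': [[0.004, -0.9855, 0.1696, 0.4184], [-1.0, -0.0026, 0.0081, -0.01], [-0.0076, -0.1696, -0.9855, 1.081], [0.0, 0.0, 0.0, 1.0]]}
{'mtx': [[309.9376, 0.0, 254.9814], [0.0, 309.9376, 189.095], [0.0, 0.0, 1.0]], 'dist_coeffs': [-0.0686, 0.0, 0.0, 0.0, 0.0], 'T_tool_cam': [[0.0002, -0.9693, -0.2458, 0.0651], [1.0, 0.0002, -0.0, -0.0004], [0.0001, -0.2458, 0.9693, 0.0202], [0.0, 0.0, 0.0, 1.0]]}
{'clock': 0.1, 'joints': array([-1.43461308,  0.43515975,  0.02495658,  1.57397691, -0.01161665,
        1.1339857 , -0.07513141]), 'dq': array([ 4.27056787e-04, -1.79104251e-03,  3.39863507e-04, -2.71558250e-03,
        7.50745713e-04,  6.67451448e-05,  4.09229189e-04]), 'joint_efforts': array([ 2.79213506e-03, -6.69130898e+01,  9.87807065e-01, -3.15147614e+01,
       -6.04885211e-02,  3.74551839e-02,  4.18758088e-05]), 'position': array([0.14779624, 0.60707342, 0.40403036]), 'ee_rot': array([-3.74325782e-01, -3.11915028e+00,  2.17300395e-03]), 'force': array([0.00866517, 0.1042772 , 0.06885556]), 'ft_torque': array([ 0.0015725 ,  0.01906651, -0.00611106]), 'width': 0.9995153112423237}
[[-9.716e-01  2.366e-01 -2.000e-04  1.478e-01]
 [ 2.366e-01  9.716e-01 -1.400e-03  6.071e-01]
 [-1.000e-04 -1.400e-03 -1.000e+00  4.040e-01]
 [ 0.000e+00  0.000e+00  0.000e+00  1.000e+00]]
```

View pics/top0.png

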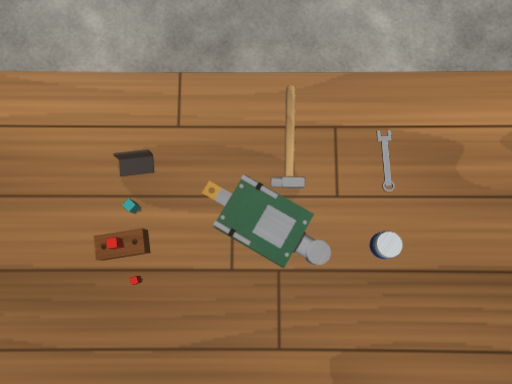

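View pics/side0.png

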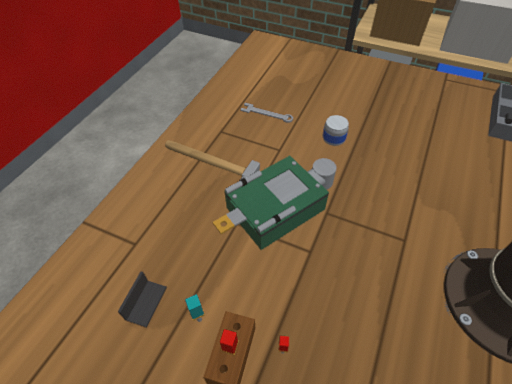

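View pics/wrist0.png

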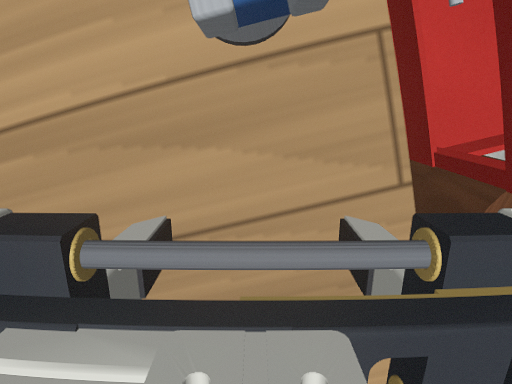

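The top view shows the rack with the red pin at (112,243), a small red decoy at (135,280), a turquoise one at (130,205), the housing at (264,222) and the eye at (211,189). I'll enlarge it to read the pixels.

```bash
python3 - <<'E'
from h import *
crop('top0.png','t1.png',85,220,165,295,8)
crop('top0.png','t2.png',195,165,325,270,6)
crop('side0.png','s1.png',180,290,300,384,6)
crop('side0.png','s2.png',200,145,340,255,5)
E
```

```text
(no output)
```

View pics/t1.png

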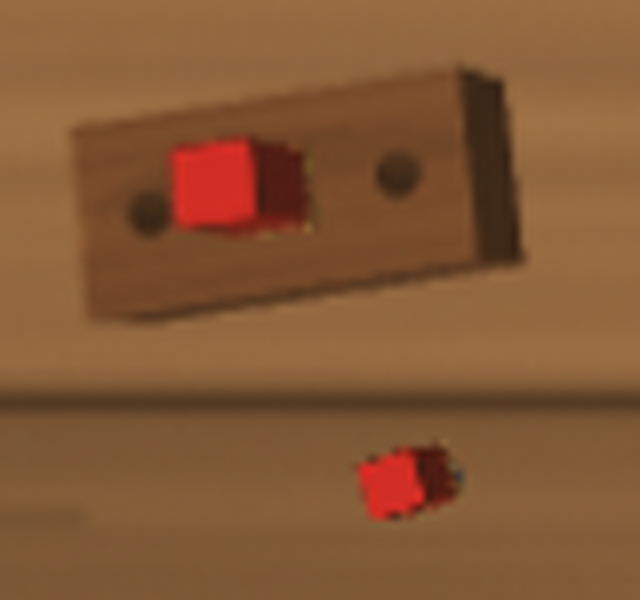

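View pics/t2.png

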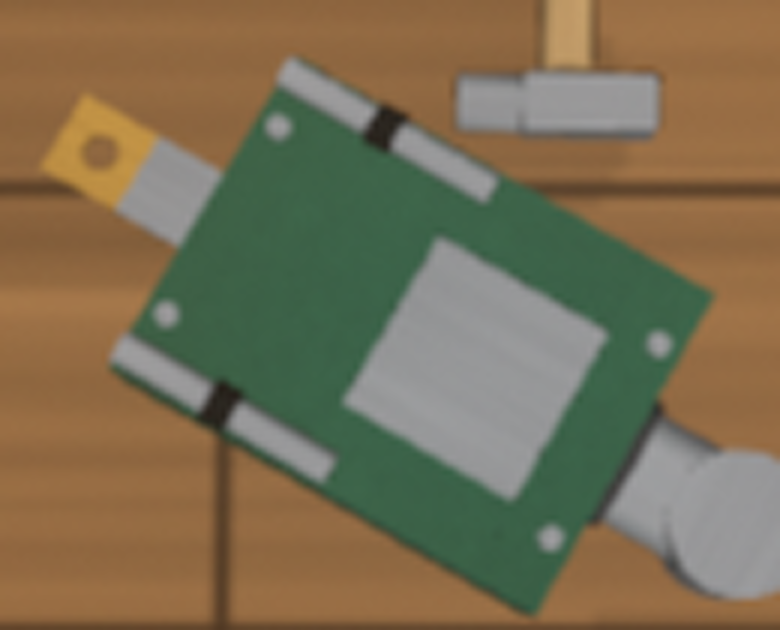

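View pics/s1.png

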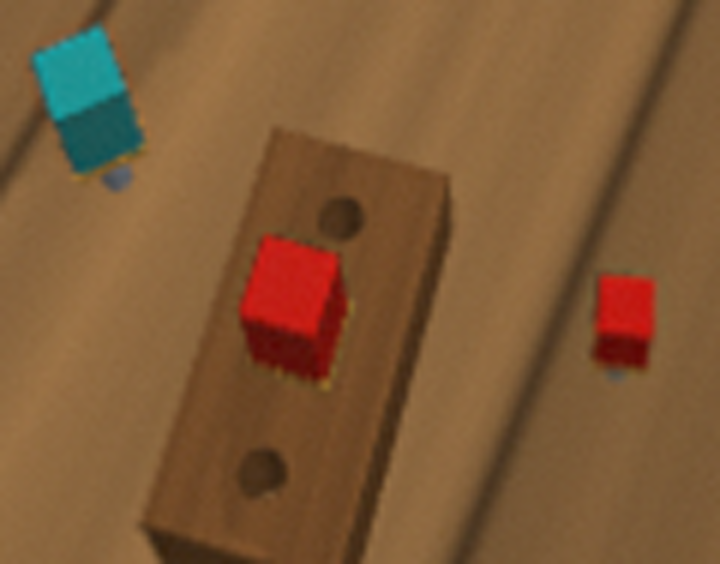

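View pics/s2.png

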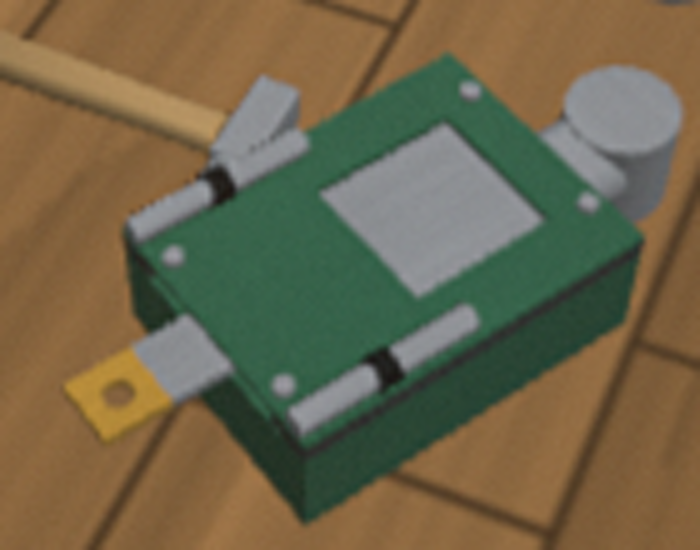

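```bash
python3 - <<'E'
from h import *
it=arm.camera_info('top'); pt=np.array(it['pose']); is_=arm.camera_info('side'); ps=np.array(is_['pose'])
def T(u,v,x0,y0,k,z,i=it,p=pt): return at_z(i,p,((u+.5)/k-.5+x0,(v+.5)/k-.5+y0),z)
S=lambda *a: T(*a,i=is_,p=ps)
print('pintop top',[T(u,v,85,220,8,.11).round(4)[:2].tolist() for u,v in [(172,150),(250,138),(260,222),(178,230),(214,184)]])
h=[T(u,v,85,220,8,.055) for u,v in [(150,214),(397,174)]]; print('holes top',h,np.mean(h,0),np.linalg.norm(h[0]-h[1]))
h=[S(u,v,180,290,6,.055) for u,v in [(341,218),(263,472)]]; print('holes side',h,np.mean(h,0),np.linalg.norm(h[0]-h[1]))
d=h[0]-h[1];print('rack yaw of y', np.degrees(np.arctan2(d[1],d[0])))
print('pintop side',[S(u,v,180,290,6,.11).round(4)[:2].tolist() for u,v in [(264,236),(340,255),(318,335),(241,315),(291,285)]])
print('eye top',T(101,152,195,165,6,.066),'side',S(120,393,200,145,5,.066))
b=[T(u,v,195,165,6,.066) for u,v in [(83,92),(160,140),(118,212),(40,165)]]; print('brass',np.round(b,4)[:,:2].tolist(),np.mean(b,0))
b=[S(u,v,200,145,5,.066) for u,v in [(66,388),(133,346),(176,401),(108,442)]]; print('brass side',np.round(b,4)[:,:2].tolist(),np.mean(b,0))
c=[T(u,v,195,165,6,.071) for u,v in [(713,293),(533,615),(112,368)]]; print('housing',np.round(c,4)[:,:2].tolist(), 'centre',(c[0]+c[2])/2)
d=c[2]-c[1]; print('y dir',np.degrees(np.arctan2(d[1],d[0])),np.linalg.norm(d),np.linalg.norm(c[0]-c[1]))
E
```

```text
pintop top [[0.482, 0.3431], [0.4855, 0.3207], [0.4611, 0.3163], [0.4588, 0.3398], [0.4721, 0.3303]]
holes top [array([0.46595332, 0.36854425, 0.055     ]), array([0.47825024, 0.29361583, 0.055     ])] [0.47210178 0.33108004 0.055     ] 0.07593076961274728
holes side [array([0.4804635 , 0.29113624, 0.055     ]), array([0.46848346, 0.36590048, 0.055     ])] [0.47447348 0.32851836 0.055     ] 0.07571798172136307
rack yaw of y -80.89645030177422
pintop side [[0.4877, 0.3198], [0.4651, 0.3155], [0.461, 0.3376], [0.4833, 0.3418], [0.4742, 0.3287]]
eye top [0.60574783 0.10468904 0.066     ] side [0.60726243 0.10209476 0.066     ]
brass [[0.6312, 0.1128], [0.6109, 0.0802], [0.5805, 0.0971], [0.6002, 0.1299]] [0.60569589 0.10500212 0.066     ]
brass side [[0.6308, 0.1097], [0.6139, 0.0768], [0.5822, 0.0956], [0.6, 0.1272]] [0.6067372  0.10231309 0.066     ]
housing [[0.5468, -0.1479], [0.4167, -0.0732], [0.5152, 0.0977]] centre [ 0.53098155 -0.02512416  0.071     ]
y dir 60.039126938395675 0.19724877790331827 0.15002890487636394
```

```bash
cat >> h.py <<'E'
def delta(P,jaw_deg):
    T=T_tool(); d=T[:3,:3].T@(np.array(P)-T[:3,3])*1000
    j=np.degrees(np.arctan2(T[1,1],T[0,1])); a=(jaw_deg-j+90)%180-90
    return d.round(1),'jaw now',j.round(2),'twist',round(-np.radians(a),3)
E
python3 - <<'E'
from h import *
print(delta([.473,.330,.30],100))
E
```

```text
(array([-381.5, -192.2,  104.4]), 'jaw now', np.float64(76.32), 'twist', np.float64(-0.413))
```

Call:
move_arm(
  steps=[
    [-40, -20, 5, -0.05],
    [-90, -45, 10, -0.1],
    [-140, -70, 20, -0.16],
    [-190, -96, 30, -0.21],
    [-240, -121, 45, -0.26],
    [-290, -146, 60, -0.32],
    [-335, -169, 72, -0.37],
    [-365, -184, 80, -0.4],
    [-381, -192, 84, -0.413],
    [-381, -192, 84, -0.413],
    [-381, -192, 84, -0.413],
  ],
  grip=91,
)

```text
clock: 1.52
position: [0.4718, 0.3315, 0.3208]
ee_rot: [0.274, -3.129, -0.001]
force: [-1.3, 0.3, -0.2]
width: 0.99
```

```bash
python3 - <<'E'
from h import *
s=arm.observe(); print(s['clock'],s['position'],delta([.473,.330,.238],100))
save('wrist','w1.png')
E
```

```text
1.525 [0.47180847 0.3314599  0.32079097] (array([-1. , -1.7, 82.8]), 'jaw now', np.float64(100.02), 'twist', np.float64(0.0))
```

View pics/w1.png

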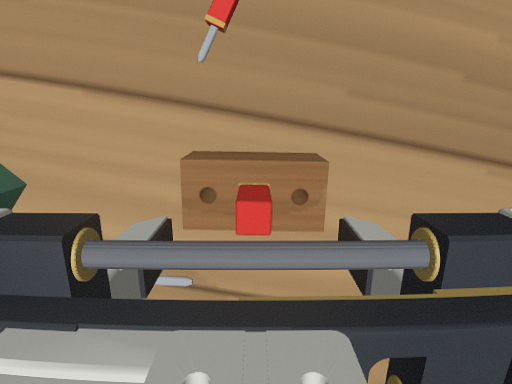

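```bash
python3 - <<'E'
from h import *
i=arm.camera_info('wrist'); T=T_tool(); p=T@np.array(i['T_tool_cam'])
h=[at_z(i,p,c,.055) for c in [(208,195),(300,196.5)]]; print(h,np.mean(h,0),np.linalg.norm(h[0]-h[1]))
print(delta([*np.mean(h,0)[:2],.238],100))
d=h[1]-h[0];print(np.degrees(np.arctan2(d[1],d[0])))
crop('w1.png','w1c.png',200,140,310,240,7)
E
```

```text
[array([0.48033841, 0.29350126, 0.055     ]), array([0.46836729, 0.36831887, 0.055     ])] [0.47435285 0.33091007 0.055     ] 0.07576927869398702
(array([-2.5, -1.3, 82.9]), 'jaw now', np.float64(100.06), 'twist', np.float64(0.001))
99.09049981287617
```

View pics/w1c.png

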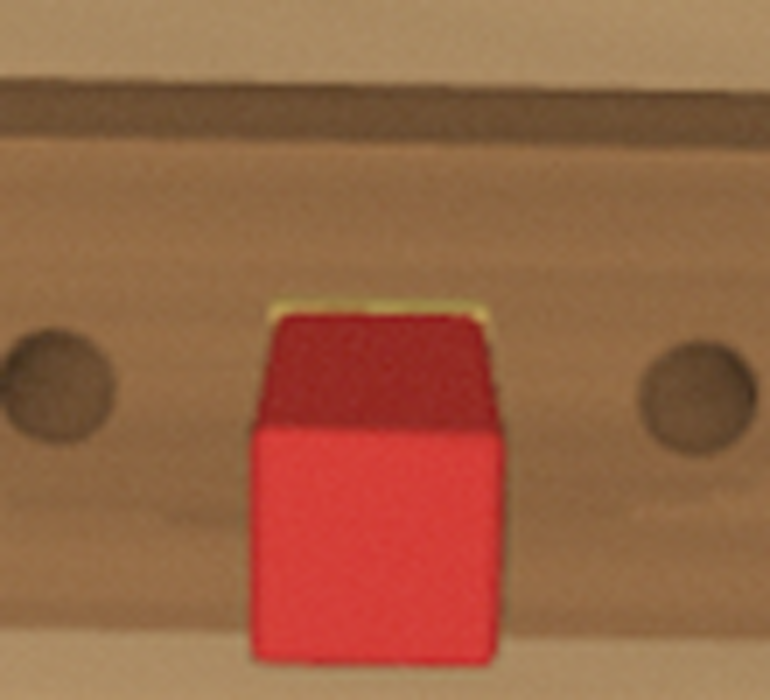

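Call:
move_arm(
  steps=[
    [-1, -1, 25, 0],
    [-2, -1, 50, 0],
    [-2, -1, 70, 0],
    [-2, -1, 80, 0],
    [-2, -1, 82, 0],
    [-2, -1, 82, 0],
  ],
)

```text
clock: 2.33
position: [0.4748, 0.3304, 0.2394]
ee_rot: [-0.274, 3.129, 0.001]
force: [0.4, 0.8, 0.7]
width: 0.99
```

```bash
python3 - <<'E'
from h import *
s=arm.observe(); print(s['clock'],s['force'],delta([.4738,.3308,.238],100))
save('wrist','w2.png'); save('side','s2a.png'); crop('s2a.png','s2b.png',130,220,320,384,4)
E
```

```text
2.325 [0.39483094 0.78408866 0.72966753] (array([0.9, 0.6, 1.4]), 'jaw now', np.float64(100.0), 'twist', np.float64(0.0))
```

View pics/w2.png

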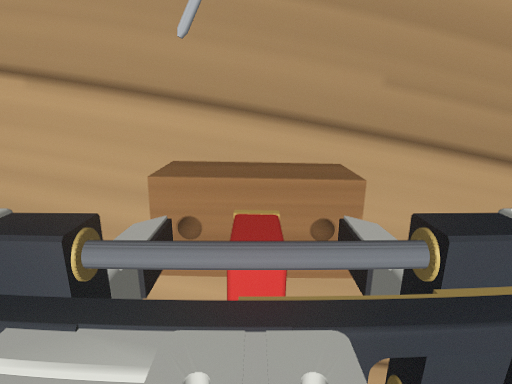

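View pics/s2b.png

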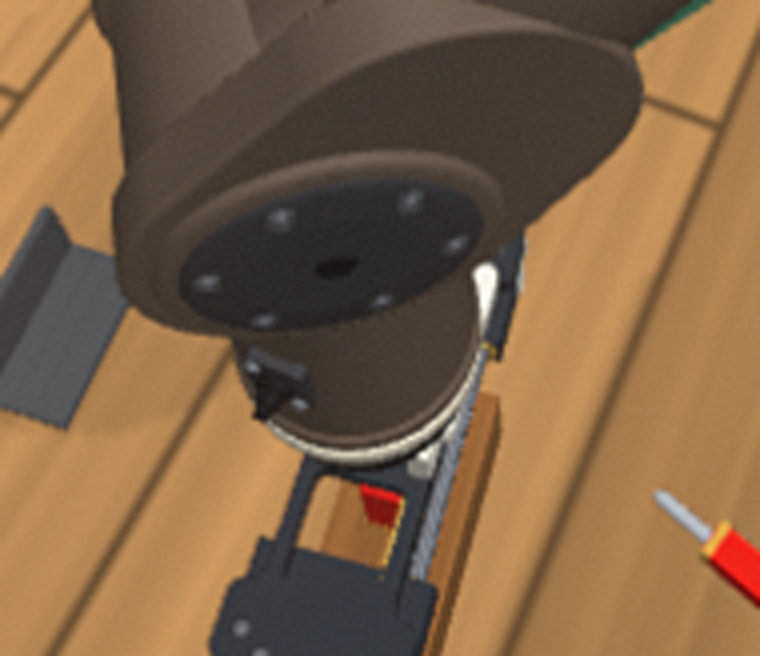

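The pin is centred between the pads (handle at columns 228–286), so I'll close.

Call:
move_arm(
  steps=[
    [0, 0, 0, 0],
    [0, 0, 0, 0],
    [0, 0, 0, 0],
    [0, 0, 0, 0],
    [0, 0, 0, 0],
    [0, 0, 0, 0],
    [0, 0, 0, 0],
    [0, 0, 0, 0],
  ],
  grip=0,
  grip_force=55,
)

```text
clock: 3.42
position: [0.4747, 0.33, 0.2387]
ee_rot: [0.273, -3.13, -0.0]
force: [-0.2, 0.5, -0.1]
width: 0.261
```

```bash
python3 - <<'E'
from h import *
print(delta([.6065,.1035,.345],60))
E
```

```text
(array([ -90.5, -245.9, -106.3]), 'jaw now', np.float64(99.98), 'twist', np.float64(0.698))
```

Call:
move_arm(
  steps=[
    [0, 0, -20, 0],
    [0, 0, -50, 0],
    [0, 0, -80, 0],
    [0, 0, -100, 0],
    [0, 0, -106, 0],
    [0, 0, -106, 0],
  ],
)

```text
clock: 4.18
position: [0.4747, 0.3298, 0.3444]
ee_rot: [0.273, -3.13, 0.0]
force: [-0.7, -0.6, -0.2]
width: 0.258
```

Call:
move_arm(
  steps=[
    [-8, -22, 0, 0.06],
    [-22, -60, 0, 0.16],
    [-38, -102, 0, 0.27],
    [-53, -144, 0, 0.39],
    [-68, -184, 0, 0.5],
    [-80, -217, 0, 0.6],
    [-88, -238, 0, 0.67],
    [-90, -246, 0, 0.698],
    [-90, -246, 0, 0.698],
    [-90, -246, 0, 0.698],
    [-90, -246, 0, 0.698],
  ],
)

```text
clock: 5.55
position: [0.6056, 0.1045, 0.3448]
ee_rot: [-0.81, -3.035, -0.001]
force: [-0.2, -0.2, -1.6]
width: 0.259
```

```bash
python3 - <<'E'
from h import *
s=arm.observe(); print(s['clock'],s['force'],delta([.6065,.1035,.345],60))
save('wrist','w3.png'); save('side','s3.png'); save('top','t3.png')
crop('s3.png','s3c.png',190,140,300,250,6); crop('t3.png','t3c.png',150,130,280,240,6);crop('w3.png','w3c.png',190,150,320,250,6)
E
```

```text
5.55 [-0.2001813  -0.21086698 -1.63795306] (array([-1.2, -0.4, -0.2]), 'jaw now', np.float64(60.11), 'twist', np.float64(0.002))
```

View pics/w3.png

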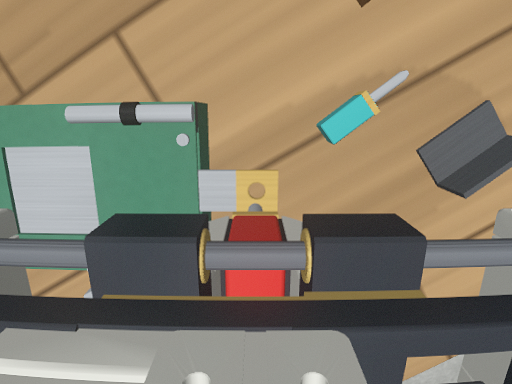

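View pics/s3c.png

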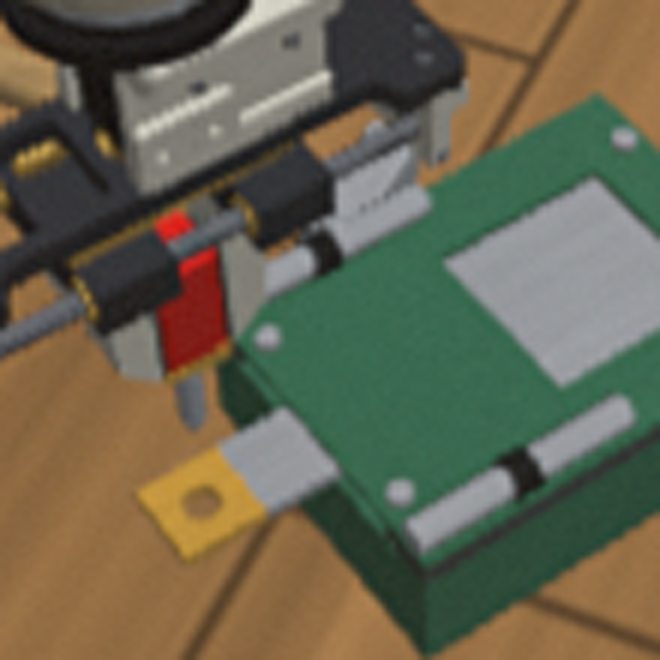

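View pics/t3c.png

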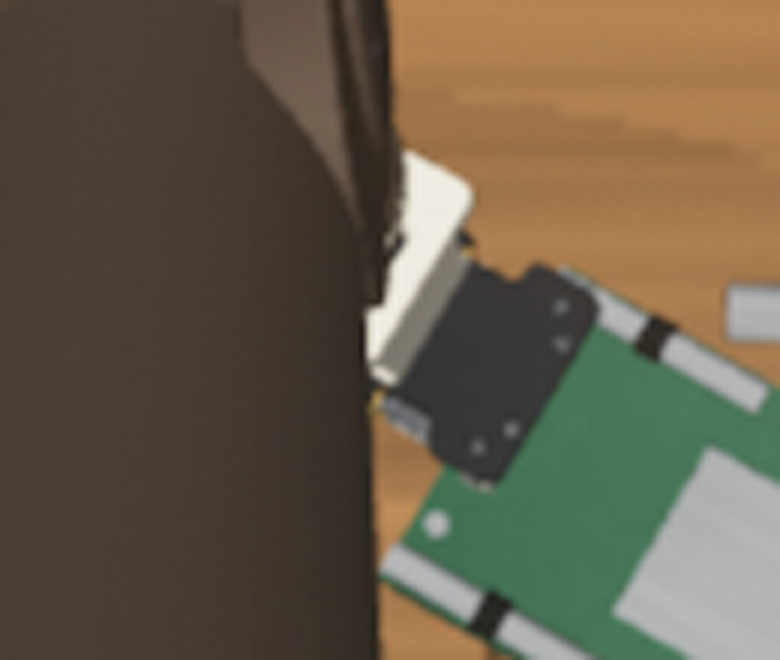

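```bash
python3 - <<'E'
from h import *
i=arm.camera_info('wrist'); T=T_tool(); p=T@np.array(i['T_tool_cam'])
e=at_z(i,p,(257,190.5),.066); print('eye wrist',e)
b=[at_z(i,p,c,.066) for c in [(236,171),(278,171),(277,212),(236,212)]]; print(np.round(b,4).tolist(),np.mean(b,0))
tip=T@np.array([0,0,.2287,1]); print('tip',tip, proj(i,p,tip[:3]))
s=arm.camera_info('side');ps=np.array(s['pose'])
print('eye side',at_z(s,ps,((203+.5)/6-.5+190,(502+.5)/6-.5+140),.066),'tip proj crop',(proj(s,ps,tip[:3])-[190,140]+.5)*6)
print('exp eye in wrist',proj(i,p,[.6065,.1035,.066]))
E
```

```text
eye wrist [0.60811019 0.10428934 0.066     ]
[[0.5844, 0.0974, 0.066], [0.6022, 0.1282, 0.066], [0.6338, 0.1098, 0.066], [0.6158, 0.0786, 0.066]] [0.60904286 0.10350339 0.066     ]
tip [0.60581838 0.10386251 0.11607996 1.        ] [[255.30478501 205.85718879]]
eye side [0.6075774 0.1023835 0.066    ] tip proj crop [[194.34478006 430.39499932]]
exp eye in wrist [[255.27362942 189.37392775]]
```

View pics/w3c.png

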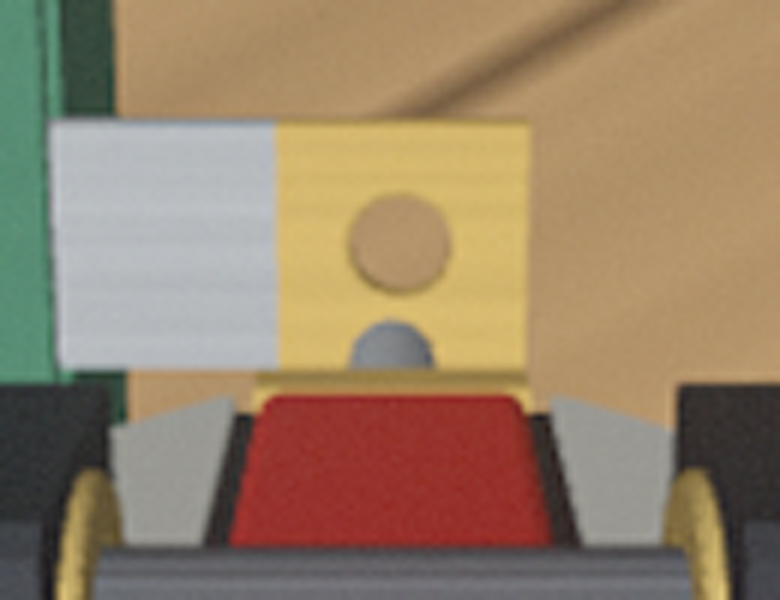

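Call:
move_arm(
  steps=[
    [-1.6, 0.2, 12, 0],
    [-1.6, 0.2, 28, 0],
    [-1.6, 0.2, 38, 0],
    [-1.6, 0.2, 41, 0],
    [-1.6, 0.2, 41, 0],
    [-1.6, 0.2, 41, 0],
  ],
)

```text
clock: 6.45
position: [0.6077, 0.1026, 0.3042]
ee_rot: [0.814, 3.034, 0.001]
force: [-0.1, -0.1, -1.2]
width: 0.259
```

```bash
python3 - <<'E'
from h import *
s=arm.observe(); print(s['clock'],s['force'],s['position'])
i=arm.camera_info('wrist'); T=T_tool(); p=T@np.array(i['T_tool_cam']); tip=T@np.array([0,0,.2287,1]); print(tip,proj(i,p,tip[:3]))
save('wrist','w4.png'); save('side','s4.png')
crop('s4.png','s4c.png',200,180,250,240,10);crop('w4.png','w4c.png',190,150,320,250,6)
ss=arm.camera_info('side');ps=np.array(ss['pose']);print((proj(ss,ps,tip[:3])-[200,180]+.5)*10)
E
```

```text
6.45 [-0.05383117 -0.11126919 -1.24718766] [0.60772077 0.10261321 0.30417468]
[0.6079075  0.10266878 0.07547476 1.        ] [[255.30369799 205.85714717]]
[[233.76574383 414.67269152]]
```

View pics/w4c.png

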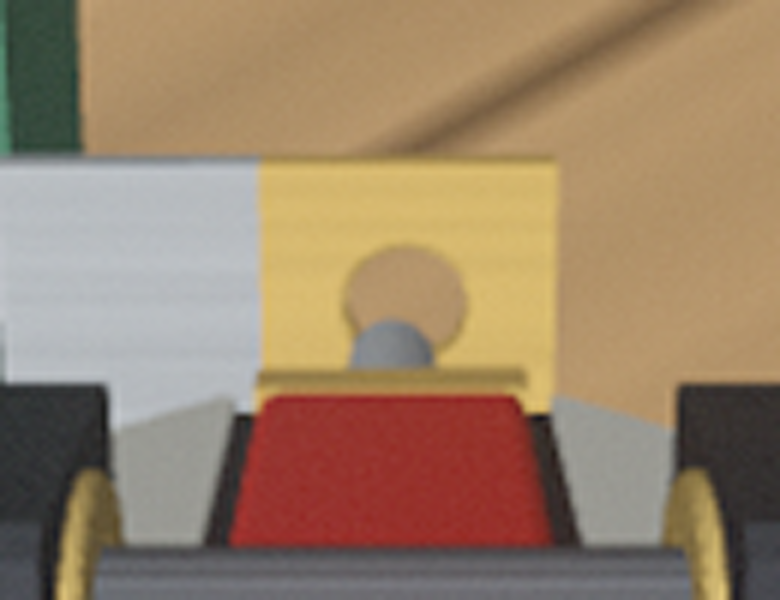

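View pics/s4c.png

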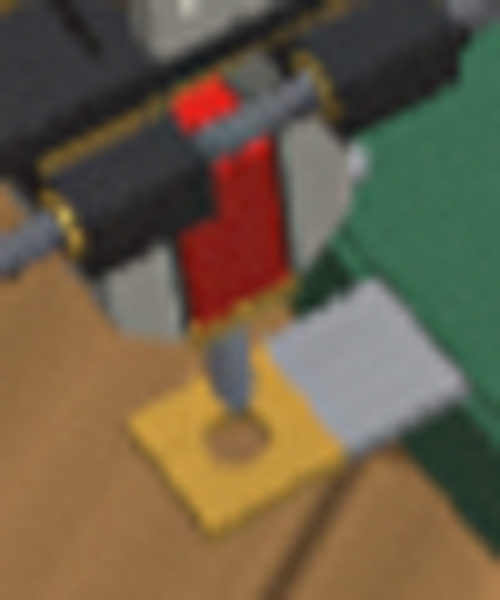

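```bash
python3 - <<'E'
from h import *
i=arm.camera_info('wrist'); T=T_tool(); p=T@np.array(i['T_tool_cam']); tip=(T@np.array([0,0,.2287,1]))[:3]
ss=arm.camera_info('side');ps=np.array(ss['pose'])
e1=at_z(i,p,((405+.5)/6-.5+190,(304+.5)/6-.5+150),.066)
e2=at_z(ss,ps,((237+.5)/10-.5+200,(438+.5)/10-.5+180),.066)
for e in (e1,e2): print(e,(T[:3,:3].T@(e-tip)*1000).round(2))
E
```

```text
[0.60734712 0.10450825 0.066     ] [1.33 1.31 9.5 ]
[0.6077948  0.10277579 0.066     ] [0.08 0.03 9.5 ]
```

Call:
move_arm(
  steps=[
    [0.7, 0.8, 1, 0],
    [0.7, 0.8, 5, 0],
    [0.7, 0.8, 9, 0],
    [0.7, 0.8, 13, 0],
    [0.7, 0.8, 17, 0],
    [0.7, 0.8, 17, 0],
  ],
)

```text
clock: 7.3
position: [0.6071, 0.1037, 0.2863]
ee_rot: [-0.813, -3.034, 0.001]
force: [-0.3, -0.6, -1.2]
width: 0.259
```

```bash
python3 - <<'E'
from h import *
s=arm.observe(); print(s['clock'],s['force'],s['position'])
save('wrist','w5.png'); save('side','s5.png')
crop('s5.png','s5c.png',200,180,250,240,10);crop('w5.png','w5c.png',190,150,320,250,6)
E
```

```text
7.3 [-0.28465254 -0.60605035 -1.23912548] [0.60714747 0.10365515 0.28627919]
```

View pics/w5c.png

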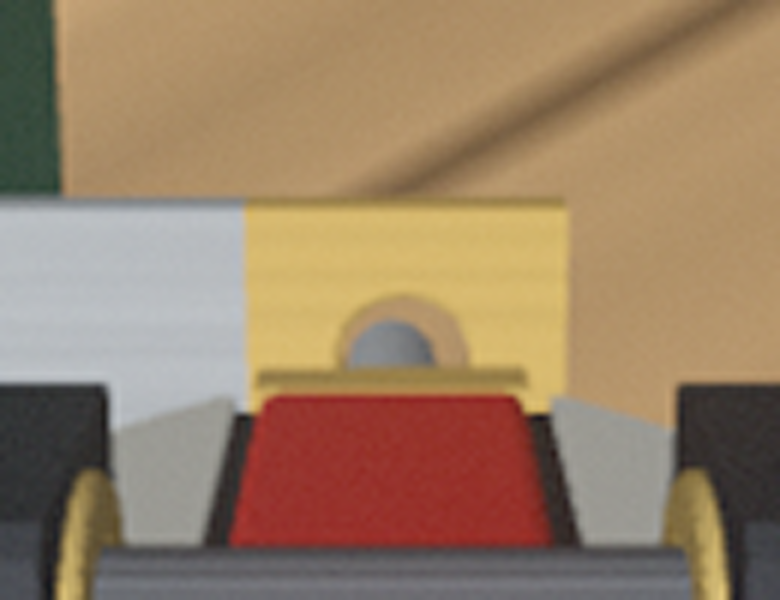

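View pics/s5c.png

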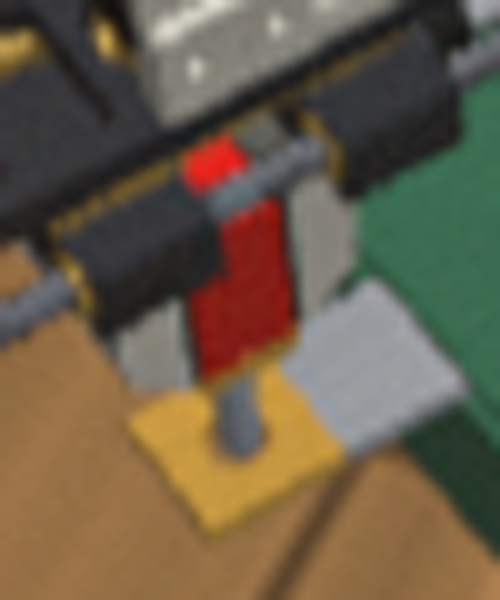

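The tip is in the hole with no contact force. I'll continue down.

Call:
move_arm(
  steps=[
    [0, 0.8, 4, 0],
    [0, 0.8, 10, 0],
    [0, 0.8, 17, 0],
    [0, 0.8, 22, 0],
    [0, 0.8, 25, 0],
    [0, 0.8, 25, 0],
    [0, 0.8, 25, 0],
    [0, 0.8, 25, 0],
  ],
)

```text
clock: 8.4
position: [0.6078, 0.1044, 0.262]
ee_rot: [0.813, 3.034, 0.0]
force: [-0.2, -0.4, -1.1]
width: 0.256
```

```bash
python3 - <<'E'
from h import *
s=arm.observe(); print(s['clock'],s['force'],s['position'],delta([.607+.02,.1035+.0346,.2605],60))
save('side','s6.png')
crop('s6.png','s6c.png',200,180,250,240,10)
E
```

```text
8.4 [-0.15655883 -0.43700629 -1.13370827] [0.60778301 0.10435264 0.26197407] (array([ 0.2, 38.8,  1.5]), 'jaw now', np.float64(59.98), 'twist', np.float64(-0.0))
```

View pics/s6c.png

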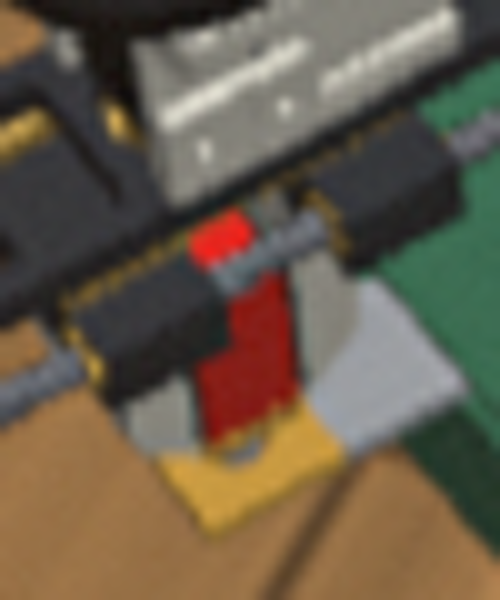

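Call:
move_arm(
  steps=[
    [0, 1, 0, 0],
    [0, 3, 0, 0],
    [0, 6, 0, 0],
    [0, 10, 0, 0],
    [0, 14, 0, 0],
    [0, 18, 0, 0],
    [0, 22, 0, 0],
    [0, 26, 0, 0],
    [0, 30, 0, 0],
    [0, 34, 0, 0],
    [0, 37, 0, 0],
    [0, 39, 0, 0],
    [0, 40, 0, 0],
    [0, 40, 0, 0],
    [0, 40, 0, 0],
    [0, 40, 0, 0],
  ],
  grip_force=60,
)

```text
clock: 10.45
position: [0.627, 0.1373, 0.2614]
ee_rot: [-0.815, -3.032, 0.005]
force: [-4.3, -6.8, 4.3]
width: 0.258
```

```bash
python3 - <<'E'
from h import *
s=arm.observe(); print(s['clock'],s['force'],s['position'],s['width'],delta([.607+.02,.1035+.0346,.2605],60))
save('side','s7.png');save('wrist','w7.png')
crop('s7.png','s7c.png',190,170,300,260,7);crop('w7.png','w7c.png',100,130,320,260,3.5)
E
```

```text
10.45 [-4.3407448  -6.76626153  4.29341734] [0.62698534 0.13725753 0.26144604] 0.2584333346274032 (array([0.4, 0.7, 0.9]), 'jaw now', np.float64(59.9), 'twist', np.float64(-0.002))
```

View pics/s7c.png

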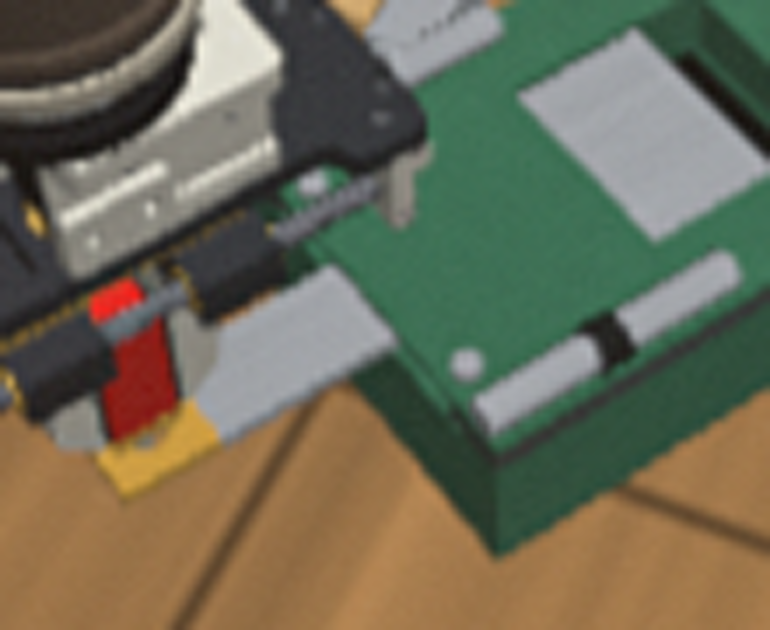

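View pics/w7c.png

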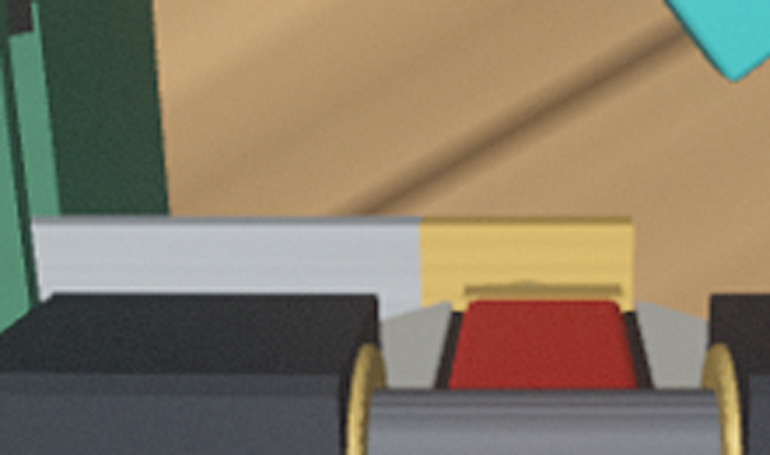

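```bash
python3 - <<'E'
from h import *
i=arm.camera_info('wrist'); T=T_tool(); p=T@np.array(i['T_tool_cam'])
ss=arm.camera_info('side');ps=np.array(ss['pose'])
u=np.array([.5,.866]); O=np.array([.607,.1035])-.15*u
f=lambda e:((e[:2]-O)@u*1000).round(1), 
g=lambda e:(((e[:2]-O)@u*1000).round(1),((e[:2]-O)@np.array([.866,-.5])*1000).round(1))
for c in [(632,218),(420,218),(32,218)]: print('wrist',g(at_z(i,p,((c[0]+.5)/3.5-.5+100,(c[1]+.5)/3.5-.5+130),.066)))
for c in [(125,502),(220,442),(98,456),(398,342),(330,266)]: print('side',g(at_z(ss,ps,((c[0]+.5)/7-.5+190,(c[1]+.5)/7-.5+170),.066)))
E
```

```text
wrist (np.float64(203.1), np.float64(-18.7))
wrist (np.float64(167.7), np.float64(-18.7))
wrist (np.float64(101.3), np.float64(-18.7))
side (np.float64(202.5), np.float64(-18.3))
side (np.float64(166.9), np.float64(-17.0))
side (np.float64(200.9), np.float64(1.1))
side (np.float64(99.8), np.float64(-18.6))
side (np.float64(101.0), np.float64(19.9))
```

Travel is now about 34.5 mm, so I need about 5.5 mm more.

Call:
move_arm(
  steps=[
    [0, 2, 0, 0],
    [0, 4, 0, 0],
    [0, 5.5, 0, 0],
    [0, 5.5, 0, 0],
    [0, 5.5, 0, 0],
    [0, 5.5, 0, 0],
    [0, 5.5, 0, 0],
    [0, 5.5, 0, 0],
  ],
)

```text
clock: 11.55
position: [0.6297, 0.1419, 0.2614]
ee_rot: [-0.815, -3.032, 0.005]
force: [-5.7, -7.3, 3.5]
width: 0.261
```

```bash
python3 - <<'E'
from h import *
s=arm.observe(); print(s['clock'],s['force'],s['position'],s['width'],R.from_rotvec(s['ee_rot']).as_matrix()[:,2])
save('side','s8.png');save('wrist','w8.png')
crop('s8.png','s8c.png',190,170,300,260,7);crop('w8.png','w8c.png',80,130,300,260,3.5)
E
```

```text
11.55 [-5.73748728 -7.3340541   3.49914634] [0.62967129 0.14189235 0.2614187 ] 0.26121978032293175 [-0.00312683 -0.0027418  -0.99999135]
```

View pics/s8c.png

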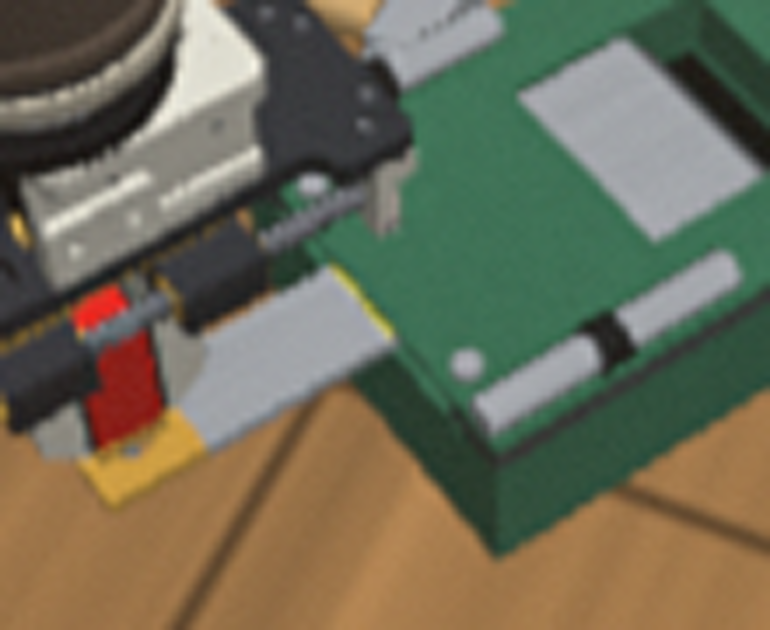

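View pics/w8c.png

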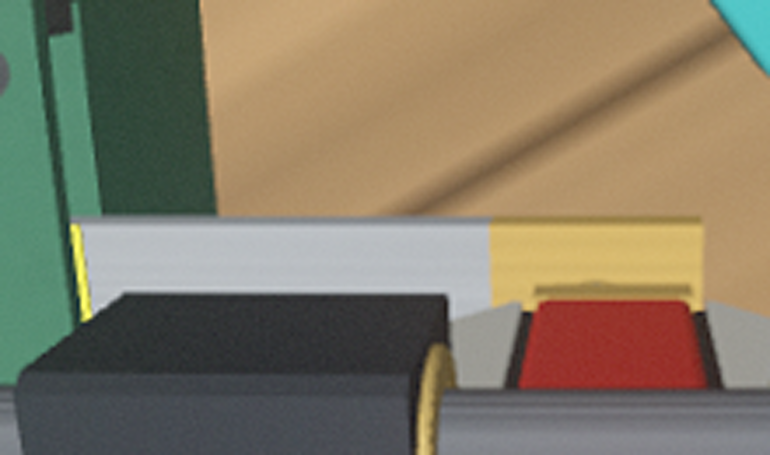

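The yellow line lies at the housing edge. I'll hold a second to check for creep.

Call:
move_arm(
  steps=[
    [0, 0, 0, 0],
    [0, 0, 0, 0],
    [0, 0, 0, 0],
    [0, 0, 0, 0],
    [0, 0, 0, 0],
    [0, 0, 0, 0],
    [0, 0, 0, 0],
    [0, 0, 0, 0],
    [0, 0, 0, 0],
    [0, 0, 0, 0],
  ],
)

```text
clock: 12.9
position: [0.6297, 0.1419, 0.2614]
ee_rot: [-0.815, -3.032, 0.005]
force: [-5.3, -6.3, 3.4]
width: 0.262
```

```bash
python3 - <<'E'
from h import *
s=arm.observe(); print(s['clock'],s['force'],s['position'],s['width'])
a=cv2.imread('pics/w8.png').astype(int);b=save('wrist','w9.png')[:,:,::-1].astype(int); print(abs(a-b).max(),abs(a-b)[170:230,80:300].mean())
save('top','t9.png');save('side','s9.png');crop('w9.png','w9c.png',80,130,300,260,3.5)
E
```

```text
12.9 [-5.27265915 -6.34401476  3.41795378] [0.62967378 0.14189649 0.26143339] 0.26213611613064175
30 1.4823232323232323
```

View pics/w9c.png

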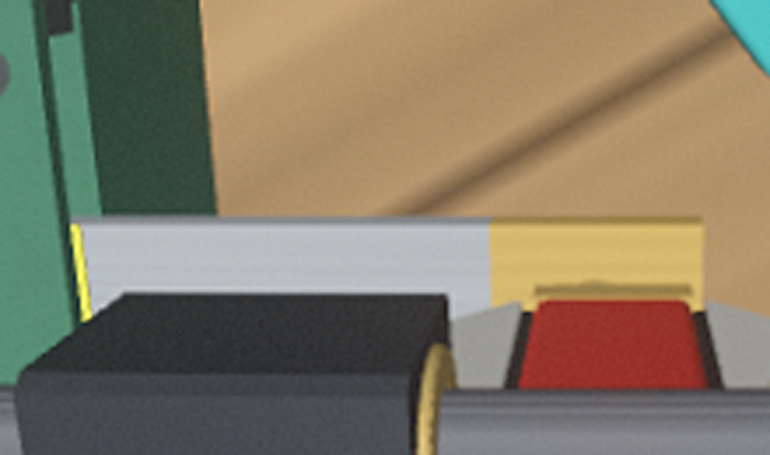

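View pics/s9.png

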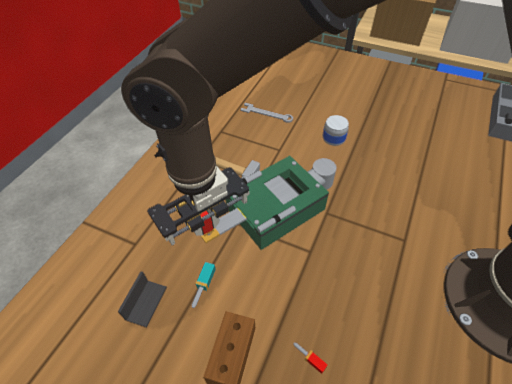

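Nothing has moved between the two looks, and the bystanders are where they were. I'll hand in.

```bash
python3 - <<'E'
from h import *
print(arm.sign_off())
E
```

```text
the job is handed in; nothing more can be done
None
```

The gate is drawn to half travel and held there by the larger red pin, which is still gripped and through the eye. I handed the job in at about 13 s. `sign_off` gives no verdict, so the result rests on the checks below.

**How it went:** I took the pin from the rack with a 24 mm grip and moved it over the eye. I corrected its position by about 1 to 2 mm from the wrist and side views, then lowered the tip about 33 mm below the eye's mouth. I pulled the gate out in two steps along the housing's +y.

**Last checks:**
- **Gate position:** the yellow line lies at the edge of the housing, which puts the travel at about 40 mm. I did not measure it again after the last 5.5 mm pull; before that pull it measured about 34.5 mm.
- **Steadiness:** the arm position changed by less than 0.1 mm over about 1.3 s of holding. The pictures before and after showed no visible movement.
- **Pull:** the sideways force on the tool read about 8 to 9 N, which fits the spring.
- **Clearance:** by calculation, the fingertips were about 17 mm above the draw bar.
- **Bystanders:** the tin, wrench and offcut look unmoved in the side view. The hammer is partly hidden behind the arm there, but its head is still in its place.

**Disagreements:**
- **Eye position:** the three cameras disagreed by 2 to 3 mm on where the eye was, so I used the average and checked before inserting.
- **Upward force:** the tool read about 3.5 N upward while pulling, probably friction at the eye.
- **Other pins:** the small red and turquoise pins were standing in the first pictures and had fallen over when next seen. I never commanded the arm near them at table height.

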